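# Deburr the bore edge of the aluminium collar

## Task

Take the orange-handled deburring tool out of its stand and set its cone cutter on the inner top edge of the aluminium collar, at the red mark. Holding the tool upright and pressing lightly down into the sprung collar, run the cutter right round the bore edge, anticlockwise seen from above, without lifting it, until it is back at the red mark. Then lift it off, put the tool back upright and fully down in its stand, let go, and leave the brass collar alone.

Things in the scene. Friction and masses are not known exactly. Their poses are not given: they have to be found in the camera images.
- deburrer: Deburring tool, round, 0.12 kg. Origin: point (4 mm flat) of its steel cutter; z up the axis. Cutter: 45 degree cone, radius 2 mm at z=0 to 10 mm at z=8, then straight to z=13; 10 mm neck to z=40; black flange, 48 mm across, z=40 to 45; orange handle, 24 mm thick, z=45 to 105: grip it at z=75 to 80. Starts upright in the stand, hanging by its flange, point 10 mm above the bench.
- alu_collar: Silver-white aluminium ring, 70 mm outside, bore 50 mm, 25 mm high. Origin: bore centre in the top edge's plane, 56 mm above the bench; z up; red mark at its -x. Sprung: moves only straight down, 10 mm at most (2 N starts it, 6 N fully down). With the tool's axis 19 mm from the bore's, the cone meets the edge with its point 4 mm below the top edge; 3 to 4 mm more keeps it pressed.
- brass_collar: Brass ring on a second, identical sprung nest: same sizes and origin (bore centre, top edge, 56 mm above the bench), no red mark. Not to be touched.
- stand: Grey tool stand fixed to the bench: block 70 x 70 mm, 50 mm high, with an upright through hole 33 mm across in its middle. Origin: centre of its underside, on the hole's axis; z up. The tool's cutter and neck hang in the hole, its flange flat on the top, its point then 10 mm above the bench.

How it is judged (in metres and radians):
On the way, in this order (a step that is already met when the one before it is completed fails the run):
1. the cutter presses on the bore edge at the red mark (x of deburrer in the frame of alu_collar below -0.012 m and y of deburrer in the frame of alu_collar between -0.007 and 0.007 m and contact force between deburrer and alu_collar above 0.3 N and z of deburrer in the frame of alu_collar between -0.014 and 0 m and horizontal distance between deburrer and alu_collar above 0.013 m and angle between deburrer's own z axis and vertical below 0.35 rad), for 0.1 s.
2. still pressed on the edge, 45 degrees round from the mark, anticlockwise from above (x of deburrer in the frame of alu_collar below -0.0085 m and y of deburrer in the frame of alu_collar below -0.0085 m and contact force between deburrer and alu_collar above 0.3 N and z of deburrer in the frame of alu_collar between -0.014 and 0 m and horizontal distance between deburrer and alu_collar above 0.013 m and angle between deburrer's own z axis and vertical below 0.35 rad), for 0.1 s.
3. still pressed on the edge, 90 degrees round from the mark, anticlockwise from above (x of deburrer in the frame of alu_collar between -0.007 and 0.007 m and y of deburrer in the frame of alu_collar below -0.012 m and contact force between deburrer and alu_collar above 0.3 N and z of deburrer in the frame of alu_collar between -0.014 and 0 m and horizontal distance between deburrer and alu_collar above 0.013 m and angle between deburrer's own z axis and vertical below 0.35 rad), for 0.1 s.
4. still pressed on the edge, 135 degrees round from the mark, anticlockwise from above (x of deburrer in the frame of alu_collar above 0.0085 m and y of deburrer in the frame of alu_collar below -0.0085 m and contact force between deburrer and alu_collar above 0.3 N and z of deburrer in the frame of alu_collar between -0.014 and 0 m and horizontal distance between deburrer and alu_collar above 0.013 m and angle between deburrer's own z axis and vertical below 0.35 rad), for 0.1 s.
5. still pressed on the edge, 180 degrees round from the mark, anticlockwise from above (x of deburrer in the frame of alu_collar above 0.012 m and y of deburrer in the frame of alu_collar between -0.007 and 0.007 m and contact force between deburrer and alu_collar above 0.3 N and z of deburrer in the frame of alu_collar between -0.014 and 0 m and horizontal distance between deburrer and alu_collar above 0.013 m and angle between deburrer's own z axis and vertical below 0.35 rad), for 0.1 s.
6. still pressed on the edge, 225 degrees round from the mark, anticlockwise from above (x of deburrer in the frame of alu_collar above 0.0085 m and y of deburrer in the frame of alu_collar above 0.0085 m and contact force between deburrer and alu_collar above 0.3 N and z of deburrer in the frame of alu_collar between -0.014 and 0 m and horizontal distance between deburrer and alu_collar above 0.013 m and angle between deburrer's own z axis and vertical below 0.35 rad), for 0.1 s.
7. still pressed on the edge, 270 degrees round from the mark, anticlockwise from above (x of deburrer in the frame of alu_collar between -0.007 and 0.007 m and y of deburrer in the frame of alu_collar above 0.012 m and contact force between deburrer and alu_collar above 0.3 N and z of deburrer in the frame of alu_collar between -0.014 and 0 m and horizontal distance between deburrer and alu_collar above 0.013 m and angle between deburrer's own z axis and vertical below 0.35 rad), for 0.1 s.
8. still pressed on the edge, 315 degrees round from the mark, anticlockwise from above (x of deburrer in the frame of alu_collar below -0.0085 m and y of deburrer in the frame of alu_collar above 0.0085 m and contact force between deburrer and alu_collar above 0.3 N and z of deburrer in the frame of alu_collar between -0.014 and 0 m and horizontal distance between deburrer and alu_collar above 0.013 m and angle between deburrer's own z axis and vertical below 0.35 rad), for 0.1 s.
9. back at the red mark, still pressed on the edge (all of step 1), for 0.1 s.
At the end, for the whole second after the job is handed in: The deburring tool hangs at rest and upright (within 8 degrees) in its stand: its axis within 12 mm of the hole's axis and its flange down on the top (point 5 to 14 mm above the bench) (horizontal distance between deburrer and stand below 0.012 m and z of deburrer in the frame of stand between 0.005 and 0.014 m and angle between deburrer's own z axis and vertical below 0.15 rad and linear speed of deburrer below 0.02 m/s); the robot touches nothing.
It fails at once if the tool or robot touches the brass collar (contact force between any of deburrer, the arm, the fingers and brass_collar above 1 N).
It fails at once if the tool is pressed on the aluminium collar with more than 25 N (contact force between deburrer and alu_collar above 25 N).
It fails at once if away from the red mark, the cutter hops along over the bore edge (its point 3 to 25 mm above the top edge) (z of deburrer in the frame of alu_collar between 0.003 and 0.025 m and horizontal distance between deburrer and alu_collar between 0.013 and 0.025 m and x of deburrer in the frame of alu_collar above -0.004 m).
It also fails if it takes over 72 s, if anything falls off the work surface, if the arm or the gripper's body presses on something with over 40 N, if the wrist force passes 120 N, or if a joint passes its speed limit or range.

## Robot

A 7-joint arm with a two-finger parallel gripper is mounted at the origin on a cart in front of the work surface, level with it; the furniture and walls round the work are solid. World frame = base frame: x ahead of the robot, y to its left, z up, the work surface at z = 0. Lengths are in mm, angles in rad, forces in N, time in s.
With the tool pointing down it reaches from about 400 to 875 mm from the base axis. Payload 4.4 kg.
Tool frame: the origin (TCP) lies between the finger pads; the fingertips stand 14 mm ahead of it and the grasp point (between the pads) lies 5 mm behind it; z points along the fingers, y is the line along which they close (so a half turn about z gives the same grasp; the last joint's range is limited). The gripper opens to 85 mm and grips with 20 to 120 N. Pads are 22 mm wide; open, the fingers measure 114 mm over their backs; the gripper's body (76 mm by 85 mm) begins 54 mm behind the grasp point. The pads swing forward as they close: fully open they stand 13 mm farther back than shut.
Start: joints at [-1.204, 0.628, 0.038, 1.517, -0.027, 0.996, -0.02], TCP at [272.599, 590.091, 245.313] pointing down, gripper open.
Joint ranges: [-3.06, 3.06], [-0.37, 2.12], [-1.25, 1.32], [0.18, 2.47], [-1.1, 4.24], [0.23, 1.98], [-2.94, 2.94]. Speed limits (rad/s): [2.57, 2.57, 3.14, 3.14, 3.14, 3.14, 3.14].

## Interface

Orientations are given as a 3x3 rotation matrix whose columns are the frame's x, y, z axes.
In Python, from workcell import bot, monitor, optics, job gives the robot as it stands. The module is installed in compiled form; this text tells all that it offers. Calls block until the motion is done:
- bot.move_pose(position, orientation): joint-space move of the TCP to a pose.
- bot.line_to(position, rot=None, v=150): straight line of the TCP; rot=None keeps the orientation; v is the mean speed in mm/s.
- bot.movej(angles): joint-space move.
- bot.move_gripper(opening): opening from 0.0 (shut) to 1.0 (fully open); the grip force is fixed at half the most; returns when the fingers have stopped.
- bot.wait(seconds).
- bot.inverse_kinematics(position, orientation): joint angles nearest the present ones, or None.
- monitor.read_state(): the state.
- optics.grab_frame(name): name is "scene" or "top" or "wrist"; returns a dict with "pixels" (420x560x3 uint8, red, green, blue), "K" (3x3 intrinsics, pixels), "distortion" ([k1, k2, p1, p2, k3] as OpenCV has them; the pictures are not rectified), "extrinsics" (4x4, takes a point from camera to world coordinates); the wrist camera has in their place "tool_from_camera" (4x4, takes a point from camera to tool coordinates, whose origin is the TCP and whose axes are the flange's). Camera axes: x right, y down, z forward; pixel columns grow to the right and rows downward; lengths in mm; the calibration is good to about 2 mm. A picture is of the moment at which its call begins: read the wrist's pose just before it. There is no depth.
A pose or a line that the arm cannot do raises bot.MotionError and nothing moves.
- job.sign_off(): hands the job in; it is judged then, once.
The state is a dict: "t": time; "joints": joint angles; "dq": joint speeds; "joint_torque": joint torques, N m; "ee_pos": TCP position; "eef_rot": TCP orientation; "contact_force": force on the tool from outside, world axes, zero at the start; "wrist_torque": the same for the moment, N m; "finger_gap": opening from 0.0 (shut) to 1.0 (fully open); "finger_force": force on a finger pad.
Only numpy, scipy, OpenCV 4.12 (cv2) and the standard library are available. Lean on these libraries where they do the work, as an engineer would, in place of code of your own. Each camera call takes 0.05 s, during which the arm holds its last target. There are 200 camera calls.

## Working session

There is one attempt and no reset: what is moved stays moved. The work goes in short steps, each a Python script; the robot and the scene stay as the last script left them, time stands still between calls to the robot, and variables do not carry over. Pictures are saved under pics/ and viewed, at most 10 in all, crops included, and the job is handed in when it is done.

```bash
mkdir -p pics
python3 - <<'E'
from workcell import bot, monitor, optics, job
import cv2,pickle
s=monitor.read_state();print(s)
fs={}
for n in("scene","top"):
    f=optics.grab_frame(n);fs[n]=f
    cv2.imwrite(f"pics/{n}0.png",f["pixels"][:,:,::-1]);print(n,f["K"],f["distortion"],f["extrinsics"])
pickle.dump(fs,open("f0.pkl","wb"))
E
```

```text
{'t': 0.0, 'joints': array([-1.20380715,  0.62932174,  0.03845724,  1.51834474, -0.02695895,
        0.99630189, -0.0200071 ]), 'dq': array([-1.80653278e-03, -3.19668854e-04, -8.69638089e-04,  7.55697782e-04,
       -1.17630807e-05,  3.37158785e-04,  1.20658096e-04]), 'joint_torque': array([-5.73071757e-04, -5.63415670e+01,  1.22604780e+00, -1.93440789e+01,
        1.09862286e-02,  1.03625102e-02, -7.04068952e-06]), 'ee_pos': array([272.35898603, 589.54295755, 244.41259981]), 'eef_rot': array([[-9.07800938e-01,  4.19400692e-01, -7.18444201e-04],
       [ 4.19401302e-01,  9.07799324e-01, -1.71295060e-03],
       [-6.62095072e-05, -1.85633459e-03, -9.99998275e-01]]), 'contact_force': array([-0.19987669, -0.38973127, -0.13737515]), 'wrist_torque': array([-0.0319193 ,  0.02845947,  0.04838989]), 'finger_force': 0.0, 'finger_gap': 0.9973235196152439}
scene [[468.49893022   0.         273.80198321]
 [  0.         468.49893022 206.65979307]
 [  0.           0.           1.        ]] [-0.00145055  0.          0.          0.          0.        ] [[ 7.87517768e-01 -4.12360748e-01  4.58011329e-01 -1.24077719e+02]
 [-6.16274790e-01 -5.21367769e-01  5.90238115e-01 -7.71286141e+02]
 [-4.59868546e-03 -7.47083839e-01 -6.64713916e-01  1.00491314e+03]
 [ 0.00000000e+00  0.00000000e+00  0.00000000e+00  1.00000000e+00]]
top [[440.43266954   0.         283.03806948]
 [  0.         440.43266954 207.10556524]
 [  0.           0.           1.        ]] [-0.10353628  0.          0.          0.          0.        ] [[-2.90384020e-02 -9.95299699e-01  9.23865763e-02  4.00392722e+02]
 [-9.99572159e-01  2.92378302e-02  8.05586567e-04  5.06324579e+01]
 [-3.50298309e-03 -9.23236566e-02 -9.95722889e-01  1.23883568e+03]
 [ 0.00000000e+00  0.00000000e+00  0.00000000e+00  1.00000000e+00]]
```

View pics/scene0.png

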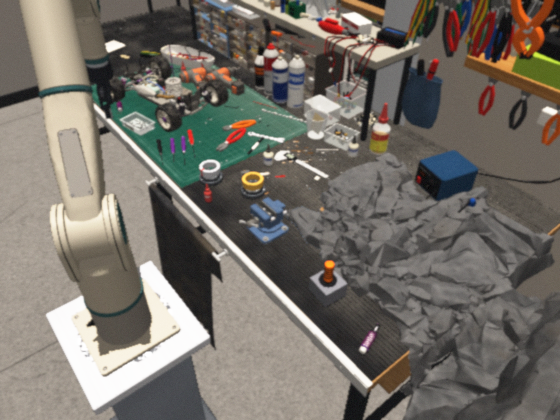

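View pics/top0.png

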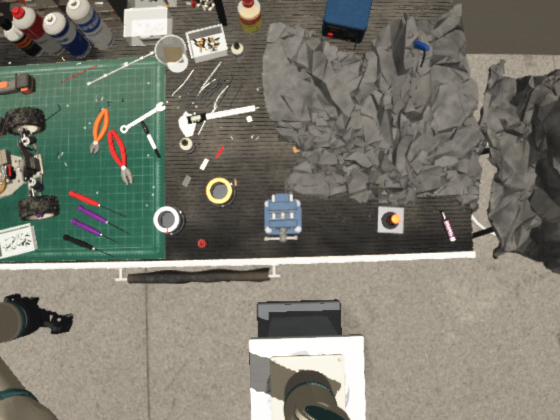

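The scene view shows the stand with its orange handle at about (328,278), the aluminium collar at (209,170) and the brass collar at (252,182). In the top view they are at (391,220), (168,220) and (220,191). A blue vise sits between them at (283,215). Next I'll get rough positions and take wrist views above the stand and the collar.

```bash
cat > h.py <<'E'
import numpy as np,cv2
from workcell import bot, monitor, optics, job
def cast(f,px,z,T=None):
    px=np.atleast_2d(np.asarray(px,float)).reshape(-1,1,2)
    n=cv2.undistortPoints(px,np.array(f["K"]),np.array(f["distortion"])).reshape(-1,2)
    T=np.array(f["extrinsics"]) if T is None else T
    d=np.c_[n,np.ones(len(n))]@T[:3,:3].T; o=T[:3,3]
    return o+d*((z-o[2])/d[:,2])[:,None]
def wristT(s,f):
    T=np.eye(4);T[:3,:3]=s["eef_rot"];T[:3,3]=s["ee_pos"]
    return T@np.array(f["tool_from_camera"])
def down(a):  # a: direction of tool x in world (rad)
    c,s=np.cos(a),np.sin(a); return np.array([[c,s,0],[s,-c,0],[0,0,-1.]])
def snap(name):
    s=monitor.read_state();f=optics.grab_frame("wrist");f["T"]=wristT(s,f)
    cv2.imwrite(f"pics/{name}.png",f["pixels"][:,:,::-1]);return s,f
E
python3 - <<'E'
from h import *
import pickle
f=pickle.load(open("f0.pkl","rb"))["top"]
for n,p,z in(("stand",(391,220),50),("handle",(394,218.5),115),("alu",(168,220),56),("brass",(220,191),56),("vise",(283,215),50)):print(n,cast(f,p,z)[0].round(1))
g=pickle.load(open("f0.pkl","rb"))["scene"]
for n,p,z in(("handle",(328,266),115),("alu",(209,168),56),("brass",(252,181),56)):print(n,cast(g,p,z)[0].round(1))
w=optics.grab_frame("wrist");print(np.array(w["tool_from_camera"]).round(3),w["K"],w["distortion"])
for a in (0,np.pi/2,np.pi,-np.pi/2):
  for p in((410,-215,330),(415,390,330),(415,390,140),(410,-215,88)):
    q=bot.inverse_kinematics(p,down(a));print(a,p,None if q is None else np.round(q,2))
E
```

```text
stand [ 466.9 -240.8   50. ]
handle [ 466.9 -232.8  115. ]
alu [484.2 364.5  56. ]
brass [559.  221.3  56. ]
vise [489.3  52.3  50. ]
handle [ 457.8 -240.9  115. ]
alu [479.4 360.5  56. ]
brass [551.5 214.   56. ]
[[ 1.00000e-03 -9.45000e-01 -3.26000e-01  8.51230e+01]
 [ 1.00000e+00  1.00000e-03  1.00000e-03 -1.38400e+00]
 [-1.00000e-03 -3.26000e-01  9.45000e-01 -1.27084e+02]
 [ 0.00000e+00  0.00000e+00  0.00000e+00  1.00000e+00]] [[326.98873481   0.         277.86287178]
 [  0.         326.98873481 212.06343542]
 [  0.           0.           1.        ]] [-0.01034932  0.          0.          0.          0.        ]
0 (410, -215, 330) [-0.27  0.38  0.97  1.91 -0.36  1.04 -0.72]
0 (415, 390, 330) [-1.31  0.53  0.82  1.65 -0.42  1.15 -1.96]
0 (415, 390, 140) [-1.21  0.75  0.67  1.86 -0.66  0.77 -1.75]
0 (410, -215, 88) [ 0.22  0.67  0.3   2.17 -0.52  0.38 -0.62]
1.5707963267948966 (410, -215, 330) [-0.26  0.38  0.95  1.91 -0.35  1.03  0.84]
1.5707963267948966 (415, 390, 330) [-1.05  0.45  0.37  1.64 -0.18  1.09 -0.63]
1.5707963267948966 (415, 390, 140) [-0.97  0.67  0.26  1.85 -0.26  0.66 -0.55]
1.5707963267948966 (410, -215, 88) [ 0.37  0.64  0.08  2.16 -0.14  0.34  0.56]
3.141592653589793 (410, -215, 330) [-0.04  0.3   0.61  1.91 -0.2   1.    2.23]
3.141592653589793 (415, 390, 330) [-0.76  0.43 -0.07  1.63  0.03  1.08  0.73]
3.141592653589793 (415, 390, 140) [-0.76  0.65 -0.07  1.84  0.07  0.65  0.7 ]
3.141592653589793 (410, -215, 88) [ 0.59  0.65 -0.24  2.16  0.4   0.38  1.6 ]
-1.5707963267948966 (410, -215, 330) [-0.36  0.45  1.15  1.91 -0.47  1.08 -2.16]
-1.5707963267948966 (415, 390, 330) [-0.47  0.46 -0.5   1.62  0.24  1.12  2.1 ]
-1.5707963267948966 (415, 390, 140) [-0.5   0.69 -0.47  1.84  0.45  0.72  1.91]
-1.5707963267948966 (410, -215, 88) [ 0.85  0.72 -0.64  2.15  0.86  0.55  2.7 ]
```

Run:
```python
from h import *
import pickle
R=down(np.pi)
bot.move_pose((455,362,230),R); bot.wait(.3); s,f=snap("walu"); 
bot.move_pose((430,-237,270),R); bot.wait(.3); s2,f2=snap("wst"); print(s["t"],s["ee_pos"],s2["ee_pos"],s2["t"],s2["joints"].round(2))
pickle.dump((f,f2),open("f1.pkl","wb"))
```

```text
1.575 [454.39701431 362.94994185 229.96212707] [ 430.22311998 -236.65267075  269.94631523] 4.075 [ 0.36  0.37  0.12  1.92 -0.06  0.85  2.08]
```

View pics/walu.png

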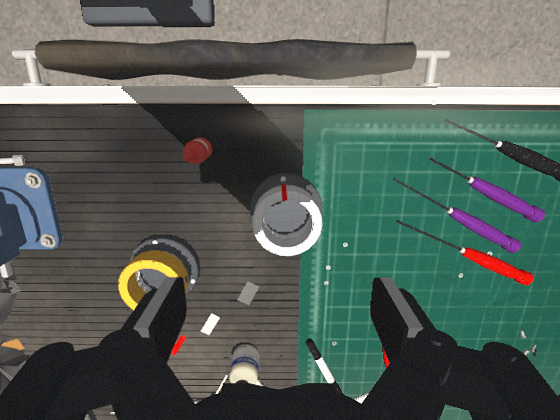

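View pics/wst.png

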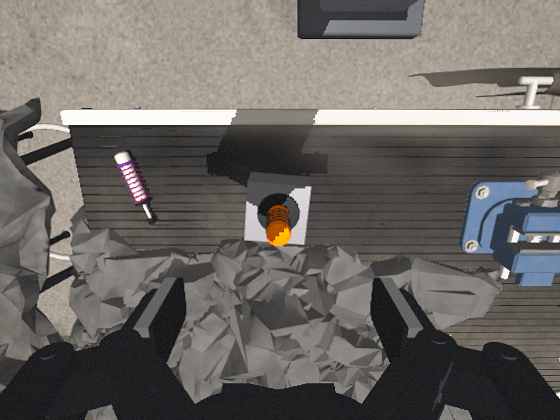

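The wrist view over the aluminium collar shows the ring near (287,220), with the red mark on it at about (284,192). The brass collar is at (155,278). Over the stand, the block is near (278,208) and the handle top is at (279,236). I'll segment next.

Run:
```python
from h import *
import pickle
f,f2=pickle.load(open("f1.pkl","rb"))
a=f["pixels"][165:265,240:340];b=f2["pixels"][160:260,230:330]
cv2.imwrite("pics/crop.png",np.hstack([cv2.resize(x,(400,400),interpolation=cv2.INTER_CUBIC) for x in(a,b)])[:,:,::-1])
hsv=cv2.cvtColor(f["pixels"],cv2.COLOR_RGB2HSV)
red=((hsv[...,0]<8)|(hsv[...,0]>172))&(hsv[...,1]>150)&(hsv[...,2]>60)
y,x=np.nonzero(red[165:215,265:310]);print("red",x.mean()+265,y.mean()+165,y.min()+165,y.max()+165,len(x))
h2=cv2.cvtColor(f2["pixels"],cv2.COLOR_RGB2HSV)
o=((h2[...,0]>5)&(h2[...,0]<22)&(h2[...,1]>170)&(h2[...,2]>225))
y,x=np.nonzero(o[200:260,250:310]);(c,r)=cv2.minEnclosingCircle(np.c_[x+250,y+200].astype(np.float32));print("top",c,r,cast(f2,c,115,f2["T"]))
```

```text
red 283.71830985915494 191.8732394366197 184 200 71
top (278.441162109375, 235.0294189453125) 11.735710144042969 [[ 464.57703366 -236.62247758  115.        ]]
```

View pics/crop.png

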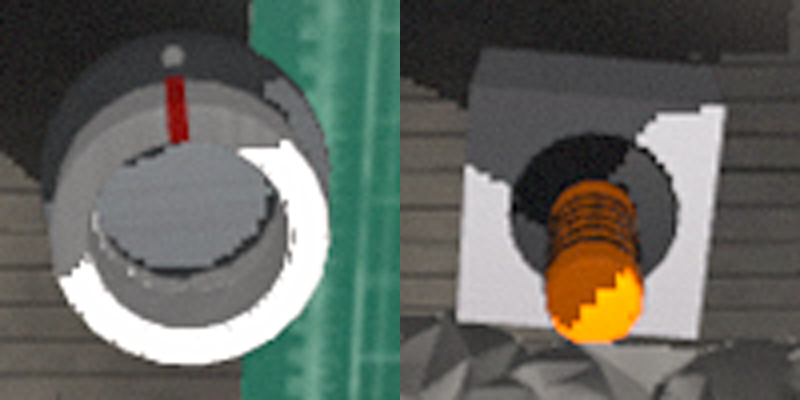

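The crop shows the top face of the aluminium ring centred at about crop (190,234), which is image (287,223). The red mark lies up-left of the centre. On the handle, the top disc is centred at (278,233) and the flange at (278.5,214). I'll fit both in world coordinates and then grasp.

Run:
```python
from h import *
import pickle
from scipy.optimize import least_squares
f,f2=pickle.load(open("f1.pkl","rb"))
p=f["pixels"];m=(p.min(2)>225).astype(np.uint8);m[:165]=0;m[265:]=0;m[:,:245]=0;m[:,330:]=0
c,_=cv2.findContours(m,cv2.RETR_EXTERNAL,cv2.CHAIN_APPROX_NONE);c=max(c,key=cv2.contourArea).reshape(-1,2)
P=cast(f,c,56,f["T"])[:,:2]
g=cast(f,(287.1,223.1),56,f["T"])[0,:2]
res=lambda v:np.minimum(abs(np.hypot(*(P-v).T)-35),abs(np.hypot(*(P-v).T)-25))
s=least_squares(res,g,loss="soft_l1",f_scale=.7);C=s.x
r=np.hypot(*(P-C).T);print("alu",g,C,np.median(res(C)),np.histogram(r,bins=[20,24,26,28,30,32,34,36,40])[0])
M=cast(f,(282.9,195.2),56,f["T"])[0,:2];d=M-C;print("mark",M,np.hypot(*d),np.degrees(np.arctan2(d[1],d[0])))
print("handle",cast(f2,(278.2,233.4),115,f2["T"]),"flange",cast(f2,(278.5,214),55,f2["T"]))
```

```text
alu [484.05963027 371.60685722] [484.32824856 371.02777316] 0.9743245817470836 [ 0 56 43  4  4 56 53  0]
mark [455.49593679 367.25409086] 29.07822003085981 -172.54329750086129
handle [[ 462.92835285 -236.8511375   115.        ]] flange [[ 464.82363117 -236.39395628   55.        ]]
```

Run:
```python
from h import *
import pickle
f=pickle.load(open("f0.pkl","rb"))["top"]
p=f["pixels"];m=(p.min(2)>200).astype(np.uint8);m[:200]=0;m[240:]=0;m[:,:145]=0;m[:,190:]=0
y,x=np.nonzero(m);(c,r)=cv2.minEnclosingCircle(np.c_[x,y].astype(np.float32));print("top alu",c,r,cast(f,c,56))
R=down(np.pi);X,Y=464,-236.6
bot.move_gripper(.65)
bot.move_pose((X,Y,160),R); bot.line_to((X,Y,82),v=80); bot.wait(.2)
s=monitor.read_state();print(s["ee_pos"],s["contact_force"])
bot.move_gripper(0.0);bot.wait(.3)
s=monitor.read_state();print(s["t"],s["ee_pos"],s["contact_force"],s["finger_gap"],s["finger_force"])
bot.line_to((X,Y,250),v=120);bot.wait(.2)
s=monitor.read_state();print(s["t"],s["ee_pos"],s["contact_force"],s["finger_gap"],s["finger_force"])
s,f=snap("held");pickle.dump(f,open("f2.pkl","wb"))
```

```text
top alu (167.43333435058594, 218.14999389648438) 14.458444595336914 [[489.26897312 365.98575241  56.        ]]
[ 464.25235422 -236.71256812   82.4176833 ] [-0.26007132  0.89758019  0.30378187]
7.0833 [ 464.13451698 -236.60477002   82.29201861] [-0.22244869  0.69126384  6.04147229] 0.27066142200364945 58.58648657798767
8.8333 [ 463.79862161 -236.49611363  249.56453236] [ 0.08684381 -0.7300608  -1.51626674] 0.2620600767881791 58.70520293712616
```

View pics/held.png

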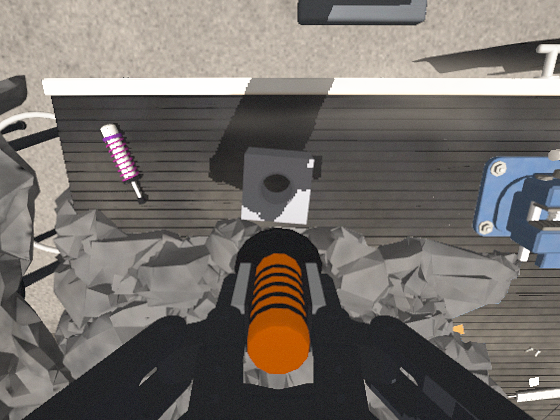

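The tool is gripped upright and centred, with the handle top at (279,341). The empty stand hole is at (276,183). I'll carry it above the collar and take the second, centred measurement there.

Run:
```python
from h import *
import pickle
f=pickle.load(open("f2.pkl","rb"))
print("hole",cast(f,(276.3,183.5),50,f["T"]),"htop",cast(f,(279,341),282.5,f["T"]))
R=down(np.pi)
bot.line_to((463.8,-236.5,290),v=150)
bot.move_pose((465,371,255),R);bot.wait(.4);s,f=snap("walu2");pickle.dump(f,open("f3.pkl","wb"))
print(s["t"],s["ee_pos"],s["eef_rot"][:,2],s["contact_force"],s["finger_gap"])
cv2.imwrite("pics/crop2.png",cv2.resize(f["pixels"][130:250,210:370],(800,600),interpolation=cv2.INTER_CUBIC)[:,:,::-1])
```

```text
hole [[ 459.67150564 -238.57097678   50.        ]] htop [[ 458.84458477 -236.8691115   282.5       ]]
11.875 [465.16453582 370.83257517 255.06443339] [ 1.24317412e-04  5.05567590e-05 -9.99999991e-01] [-1.13625837 -0.48276499 -0.79314014] 0.2649788215479545
```

View pics/crop2.png

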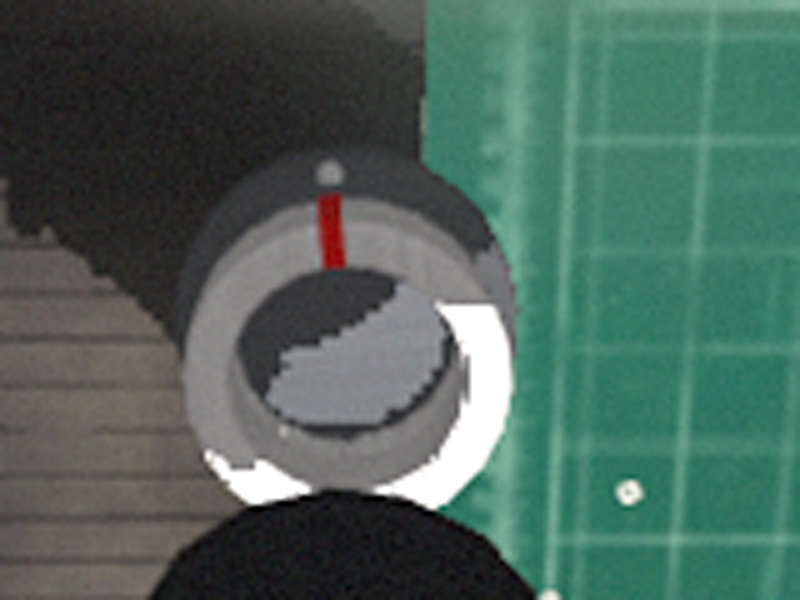

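The crop shows the collar's top face centred at crop (349,377), image (279.5,205). The mark runs up to (325,222), and the flange's front edge is at (343,490).

Run:
```python
from h import *
import pickle
f=pickle.load(open("f3.pkl","rb"))
q=lambda u,v:(210+u/5-.4,130+v/5-.4)
for n,p,z in(("oL",(185,375),56),("oR",(513,375),56),("iL",(233,375),56),("iR",(467,375),56),("iT",(335,268),56),("iB",(348,487),56),("oT",(329,222),56),("markin",(334,268),56),("flfront",(343,490),222.8),("flfrontTop",(343,490),227.8),("flL",(148,600),227),("flR",(540,600),227)):
    print(n,cast(f,q(*p),z,f["T"])[0].round(1))
```

```text
oL [483.8 337.6  56. ]
oR [483.8 406.3  56. ]
iL [483.8 347.6  56. ]
iR [483.8 396.6  56. ]
iT [460.8 369.   56. ]
iB [509.  371.8  56. ]
oT [451.2 367.8  56. ]
markin [460.8 368.8  56. ]
flfront [443.1 370.3 222.8]
flfrontTop [441.1 370.3 227.8]
flL [453.8 349.9 227. ]
flR [453.8 390.9 227. ]
```

Run:
```python
from h import *
import pickle
s=monitor.read_state();T=s["ee_pos"];print(T)
def proj(f,P,Tm):
    W=np.linalg.inv(Tm);return cv2.projectPoints(np.asarray(P,float),cv2.Rodrigues(W[:3,:3])[0],W[:3,3],np.array(f["K"]),np.array(f["distortion"]))[0].reshape(-1,2)
out=[]
zz=T[2]-82.3+10
ax=np.array([[T[0],T[1],zz+h] for h in(0,13,42,105)])
sc=optics.grab_frame("scene");w=pickle.load(open("f3.pkl","rb"))
pickle.dump(sc,open("f4.pkl","wb"))
def crop(f,Tm,c,n,k,P):
    u0,v0=int(c[0]-n[0]/2),int(c[1]-n[1]/2);u0=max(u0,0);v0=max(v0,0)
    im=cv2.resize(f["pixels"][v0:v0+n[1],u0:u0+n[0]],None,fx=k,fy=k,interpolation=cv2.INTER_CUBIC)[:,:,::-1].copy()
    for p in proj(f,P,Tm):
        q=((p-[u0,v0]+.5)*k-.5);print(p.round(1),q.round(0));cv2.circle(im,tuple(int(x) for x in q),3,(255,255,0),-1)
    return cv2.copyMakeBorder(im,0,600-im.shape[0],0,max(0,400-im.shape[1]),cv2.BORDER_CONSTANT)
E=np.array(sc["extrinsics"]);c=proj(sc,ax,E).mean(0)
th=np.linspace(0,2*np.pi,12,endpoint=False);ring=lambda r,z:[[T[0]+r*np.cos(a),T[1]+r*np.sin(a),zz+z] for a in th]
A=crop(sc,E,c,(50,75),8,ax)
B=crop(w,w["T"],(278,310),(130,200),3,np.vstack([ring(12,105),ring(24,45)]))
cv2.imwrite("pics/chk.png",np.hstack([A,B])[:600,:800])
```

```text
[465.0840759  370.90888601 255.02696641]
[199.6 136.2] [216. 397.]
[199.1 132.7] [213. 369.]
[198.1 124.8] [204. 306.]
[195.8 106.9] [186. 162.]
[280.1 377.5] [202. 504.]
[296.3 374.2] [251. 493.]
[308.6 364.8] [288. 465.]
[313.6 351.6] [303. 426.]
[309.7 337.9] [291. 385.]
[297.5 327.6] [254. 354.]
[280.3 323.8] [203. 342.]
[263.1 327.6] [151. 354.]
[250.8 337.9] [114. 385.]
[246.8 351.6] [102. 426.]
[251.7 364.8] [117. 465.]
[263.9 374.2] [154. 494.]
[279.2 307.7] [200. 294.]
[300.9 302.8] [265. 279.]
[317.5 289. ] [314. 238.]
[324.4 269.4] [335. 179.]
[319.3 248.9] [320. 118.]
[302.9 233.3] [271.  71.]
[279.4 227.5] [200.  53.]
[255.9 233.3] [130.  71.]
[239.4 248.9] [ 80. 118.]
[234.2 269.4] [ 65. 179.]
[241.1 289. ] [ 85. 238.]
[257.5 302.8] [135. 279.]
```

View pics/chk.png

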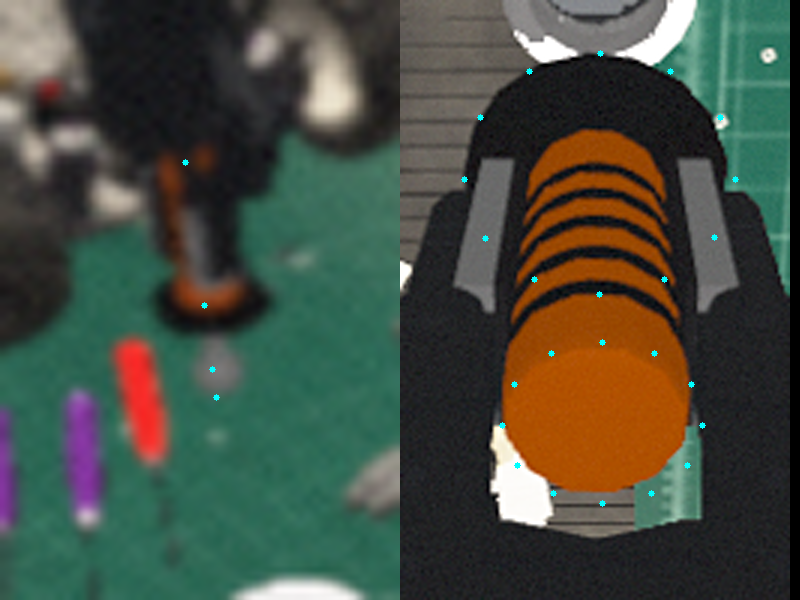

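The calibration check shows the tool upright in the grip, about 2 mm to +x of the TCP. The wrist camera reads roughly 2% small in scale, but the collar centre lies near its optical axis, so that position holds. Next I'll touch down at the mark.

```bash
cat >> h.py <<'E'
C=np.array([484.6,372.2]);OFF=np.array([2.2,0.]);A0=np.radians(-172.3)
def tcp(a,z,r=19): return np.r_[C+r*np.array([np.cos(a),np.sin(a)])-OFF,z]
E
python3 - <<'E'
from h import *
R=down(np.pi)
bot.line_to(tcp(A0,255),v=100); bot.line_to(tcp(A0,135),v=120);bot.wait(.3)
f0=monitor.read_state()["contact_force"];print(f0)
for z in np.arange(130,118.9,-1):
    bot.line_to(tcp(A0,z),v=25);bot.wait(.1);s=monitor.read_state();d=s["contact_force"]-f0
    print(z,s["ee_pos"].round(1),d.round(2))
    if d[2]>3.3 or np.hypot(*d[:2])>6:break
print(s["t"])
E
```

```text
[ 0.31799261  0.12036316 -1.34573178]
130.0 [463.5 369.6 129.9] [-0.27  0.16  0.46]
129.0 [463.6 369.7 129. ] [ 0.14 -0.33 -0.73]
128.0 [463.6 369.7 128. ] [ 0.11 -0.49 -0.27]
127.0 [463.6 369.7 127. ] [-0.55 -0.18  0.51]
126.0 [463.6 369.7 126. ] [-0.55  0.15  0.07]
125.0 [463.9 369.8 125.2] [-0.09  0.26  0.88]
124.0 [463.9 369.8 124.2] [1.24 0.26 2.42]
123.0 [463.8 369.8 123.1] [0.77 1.28 3.25]
122.0 [463.7 369.8 122.1] [1.52 1.16 2.81]
121.0 [463.7 369.8 121.1] [1.22 0.87 3.22]
120.0 [463.7 369.8 120.1] [1.4  0.92 3.59]
17.625
```

Contact came at TCP z of about 124.5, as predicted, so I'll run the circle now.

Run:
```python
from h import *
f0=np.array([.2,.1,-1.3]);z=120.3
for i,d in enumerate(np.arange(6,368,6)):
    bot.line_to(tcp(A0+np.radians(d),z),v=25)
    s=monitor.read_state();F=s["contact_force"]-f0
    if i%5==4: print(d,round(s["t"],2),(s["ee_pos"][:2]+OFF-C).round(1),round(s["ee_pos"][2],1),F.round(1))
    if np.linalg.norm(F)>14: print("STOP",d,F);break
    if F[2]<1.2: z-=.3;print("low",d,F,z)
bot.wait(.3);s=monitor.read_state();print(s["t"],s["ee_pos"],s["contact_force"]-f0,s["finger_gap"])
```

```text
30 18.88 [-15.  -11.5] 120.3 [2.  3.5 3.4]
60 20.12 [ -7.4 -17.7] 120.2 [-1.4  4.1  2.9]
90 21.38 [  2.4 -19. ] 120.1 [-2.8  2.2  2.9]
120 22.62 [ 11.5 -15.1] 120.2 [-3.1  1.4  2.8]
150 23.88 [17.6 -7.1] 120.2 [-2.2 -0.8  2. ]
180 25.12 [18.8  2.8] 120.3 [-3.2 -0.6  2.8]
210 26.38 [14.9 12. ] 120.3 [-2.5 -3.4  2.5]
240 27.62 [ 6.9 17.9] 120.3 [-0.3 -3.3  3.2]
270 28.88 [-2.8 19. ] 120.3 [ 2.1 -3.4  2.8]
300 30.12 [-11.8  15.1] 120.3 [ 3.9 -1.3  3.6]
330 31.38 [-17.7   7.1] 120.3 [ 3.9 -0.1  3. ]
360 32.62 [-18.8  -2.7] 120.3 [3.8 2.8 4.1]
33.175 [463.9189553  367.34464347 120.22381507] [2.98372043 0.80273876 4.25190783] 0.2664791190707333
```

The press was steady all the way round. Next: lift straight up at the mark and return the tool to the stand.

Run:
```python
from h import *
R=down(np.pi);s=monitor.read_state();p=s["ee_pos"]
bot.line_to((p[0],p[1],160),v=60);bot.line_to((p[0],p[1],280),v=150)
bot.move_pose((464,-236.6,270),R);bot.line_to((464,-236.6,150),v=120);bot.wait(.3)
f0=monitor.read_state()["contact_force"];print(f0)
for z in (140,130,120,110,100,95,90,87,85,84,83,82.5,82,81.5,81):
    bot.line_to((464,-236.6,z),v=40);bot.wait(.1);s=monitor.read_state();d=s["contact_force"]-f0
    print(z,s["ee_pos"].round(1),d.round(1))
    if np.linalg.norm(d)>4:break
snap("ins");print(s["t"],s["finger_gap"])
```

```text
[ 0.90884818 -0.28316302 -1.13429411]
140 [ 464.  -236.6  139.9] [-1.1  0.  -1.6]
130 [ 464.  -236.6  130. ] [-1.   0.7 -0. ]
120 [ 464.  -236.6  120. ] [-0.3 -0.2  0.4]
110 [ 464.  -236.6  110. ] [-0.6 -0.3  0. ]
100 [ 464.  -236.6   99.9] [-1.9  0.  -0.4]
95 [ 464.  -236.6   94.9] [-0.6  0.2 -0. ]
90 [ 464.  -236.6   89.9] [-0.8  0.3  0.8]
87 [ 464.  -236.6   87. ] [-1.1  0.4  0.6]
85 [ 464.  -236.6   85. ] [-1.3  0.3  0.1]
84 [ 464.  -236.6   84. ] [-1.1  0.1  0.1]
83 [ 464.  -236.6   83. ] [-0.9  0.9  0.4]
82.5 [ 464.  -236.6   82.5] [-1.1  0.8  0.1]
82 [ 464.1 -236.6   82.3] [-1.9  1.8  6. ]
43.9 0.2657587788721071
```

View pics/ins.png

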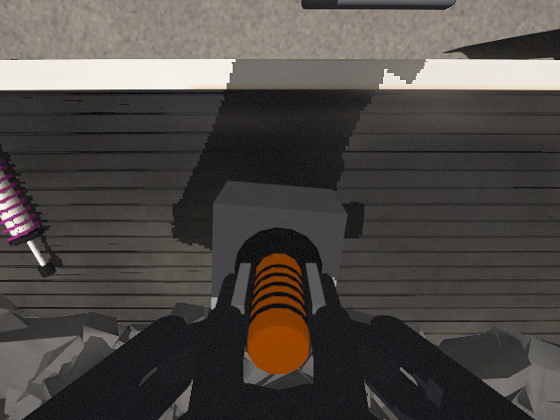

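The picture shows the flange, with its front edge at (278,230), seated on the stand top. Contact was at z 82.3, the same as at pick-up. I'll release, retreat and take a last picture.

Run:
```python
from h import *
bot.move_gripper(.65);bot.wait(.2)
bot.line_to((464,-236.6,180),v=100);bot.line_to((430,-236.6,270),v=150);bot.wait(.3)
s,f=snap("end");print(s["t"],s["finger_gap"])
```

```text
46.7917 0.6496132870862282
```

View pics/end.png

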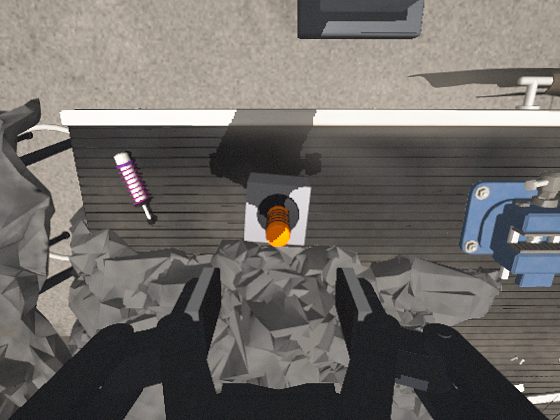

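The tool hangs upright in the stand, handle top at (278,235), just as at the start, and the gripper is clear.

```bash
python3 -c "
from workcell import job
print(job.sign_off())"
```

```text
the job is handed in; nothing more can be done
None
```

I ran the cutter right round the aluminium collar's bore edge under steady light pressure (2 to 4 N down), put the tool back upright in its stand with the gripper clear, and handed the job in at about 47 s; the sign-off did not report a verdict.

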